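Set the belt-tracking screw of the edge sander

TASK

Set the belt-tracking screw on top of the sander, the one with the black T-bar: turn it in, clockwise from above, until you feel it come up firmly against its bottom, without forcing it further, then back it off a quarter of a turn from there and let go. Leave the star knob and the things around alone.

Things in the scene. Friction and masses are not known exactly. Their poses are not given: they have to be found in the camera images.
- sander: benchtop edge sander, bolted down: grey base 150 x 440 mm, brown belt on edge round two drums, flat grey top arm 66 mm wide (x) and 250 mm long (y), its top 160 mm above the bench; green work rest on its +x side, top 45 mm high. Origin: centre of the base's underside; y along the belt, z up. Only the T-bar stands higher than 187 mm
- bush: round steel bush, 54 mm across, 14 mm high, with a collar 28 mm across and 5 mm high on it, fixed on the +y half of the sander's top arm. Origin: centre of its underside, on the screw's axis, z up. A rigid end stop for the screw is hidden in it, 18 mm off the axis; the angle at which the screw bottoms cannot be seen and differs each time: feel for it
- screw: tracking screw in the bush: steel neck 14 mm across, on it a black T-bar 50 mm long, 12 mm thick, 26 mm high, underside 35 mm and top 61 mm above the arm. Origin: on the axis at the arm's top; z up the axis, x along the bar. It only turns, does not rise. At the start 0.9 to 2.8 rad remain to the bottom; it can be backed off 4 rad at most
- bar (a point): middle of the T-bar, on the axis, 48 mm above the arm's top: the height to grip; x along the bar. The screw drags with a steady 0.06 N m and stays where it is left; at the bottom the torque rises steeply. 0.2 to 0.35 N m in all is a firm bottoming; over 25 N on the stop (about 0.5 N m in all) damages it
- bar_end (a point): middle of the end face of the T-bar, 25 mm from the axis along the bar's x, 48 mm above the arm; the two ends look alike
- star_knob (a joint): black five-lobed star knob (44 mm across, 26 mm high) on the -y half of the top arm, not to be turned; its angle, rad
- offcut: pine offcut, 35 x 70 x 18 mm, loose on the sander's work rest; origin: centre of its underside
- sanding_block: cork sanding block, 65 x 110 x 35 mm, loose on the bench to the robot's left; origin: centre of its underside
- glue: white glue bottle, 60 mm across, 160 mm high, standing on the bench to the robot's right; origin: centre of its underside

How it is judged (in metres and radians):
On the way, in this order (a step that is already met when the one before it is completed fails the run):
1. the screw is turned in until it presses firmly on its end stop (at least 5 N) (contact force between screw and bush above 5 N), for 0.1 s.
2. the screw is backed off a quarter of a turn from its bottom (within 17 degrees) (x of bar_end in the frame of bush between -0.0074 and 0.0074 m and y of bar_end in the frame of bush above 0.02 m), for 0.2 s.
At the end, for the whole second after the job is handed in: the screw has been bottomed and rests a quarter of a turn back (anticlockwise from above) from its bottom, within 17 degrees (0.3 rad), not turning (all of step 2 and angular speed of screw below 0.05 rad/s); the robot touches nothing.
It fails at once if the screw is forced against its end stop with more than 25 N (contact force between screw and bush above 25 N).
It fails at once if the star knob is turned by more than about 15 degrees (value of joint star_knob above 0.26 rad or value of joint star_knob below -0.26 rad).
It fails at once if the offcut is moved by more than 30 mm (distance of offcut from where it was at the start of the episode above 0.03 m).
It fails at once if the sanding block is moved by more than 30 mm (distance of sanding_block from where it was at the start of the episode above 0.03 m).
It fails at once if the glue is moved by more than 30 mm (distance of glue from where it was at the start of the episode above 0.03 m).
It also fails if it takes over 67 s, if anything falls off the work surface, if the arm or the gripper's body presses on something with over 40 N, if the wrist force passes 120 N, or if a joint passes its speed limit or range.

ROBOT

A 6-joint arm with a two-finger parallel gripper is mounted at the origin on the work surface. World frame = base frame: x ahead of the robot, y to its left, z up, the work surface at z = 0. Lengths are in mm, angles in degrees, forces in N, time in s.
With the tool pointing down it reaches from about 350 to 850 mm from the base axis. Payload 8.1 kg.
Tool frame: the origin (TCP) lies between the finger pads; the fingertips stand 22 mm ahead of it and the grasp point (between the pads) lies 3 mm ahead of it; z points along the fingers, y is the line along which they close (so a half turn about z gives the same grasp; the last joint's range is limited). The gripper opens to 85 mm and grips with 20 to 120 N. Pads are 22 mm wide; open, the fingers measure 114 mm over their backs; the gripper's body (76 mm by 85 mm) begins 54 mm behind the grasp point. The pads swing forward as they close: fully open they stand 13 mm farther back than shut.
Start: joints at [64.206, 7.471, 85.268, -0, 87.261, -4.893], TCP at [214.037, 560.53, 253.292] pointing down, gripper open.
Joint ranges: [-169.43, 169.43], [-51.17, 129.36], [1.28, 143.12], [-76.62, 256.62], [0, 156.53], [-152.29, 152.29]. Speed limits (degrees/s): [136.94, 136.94, 159.86, 180, 180, 180].

INTERFACE

Orientations are given as [roll, pitch, yaw] about the fixed x, y, z axes, in that order (R = Rz(yaw) Ry(pitch) Rx(roll)).
In Python, from bench import r, vision gives the robot as it stands.
- The arm moves only by the tool step_arm, never from a script. Its argument "targets" is a list that holds one entry, the list of rows, each a list of 6 numbers: the shift along the world's x, y, z in mm, then the turn, a rotation vector about the world's x, y, z in rad. In form: [[[x, y, z, rx, ry, rz], ...]]. A call has 1 to 12 rows; each row is the pose to reach, as a shift and turn from the pose commanded when the call began; what a row does not reach only later rows make up. A row lasts 1/12 s, in which the tool goes at most 41.7 mm and 7.16 degrees, less where a joint would pass 70% of its speed; a pose out of reach is approached as far as the arm can. A call with a gripper value outside its range is refused whole. "fingers" is the gripper's target within -1 to 1 (shut at 1, half-way at 0, fully open at -1), set as the call begins (left out, the last holds). The fingers move at their own pace and stop on an object; "newtons" is the grip in N (left out, the last holds). Time passes only in rows, so rows that repeat a pose let the fingers close. It gives the time, the measured TCP pose, the force, the opening and the grip force at its end, in the units of the state.
- r.sense(): the state, without advancing time (a new reading comes with each control period).
- vision.snapshot(name): name is "side" or "top" or "wrist"; returns a dict with "img" (420x560x3 uint8, blue, green, red), "mtx" (3x3 intrinsics, pixels), "D" ([k1, k2, p1, p2, k3] as OpenCV has them; the pictures are not rectified), "eye" and "attitude" of the camera in the world. Camera axes: x right, y up, looking along -z (the intrinsics and any distortion apply to the point x, -y, -z); pixel columns grow to the right and rows downward; lengths in mm; the calibration is good to about 2 mm. A picture is of the moment at which its call begins. There is no depth.
- r.hand_in(): hands the job in; it is judged then, once.
The state is a dict: "time": time; "joint_pos": joint angles; "qd": joint speeds; "joint_efforts": joint torques, N m; "tool_pos": TCP position; "tcp_rot": TCP orientation; "ft_force": force on the tool from outside, world axes, zero at the start; "wrist_torque": the same for the moment, N m; "finger_gap": finger opening in mm; "grip_force": force on a finger pad.
Only numpy, scipy, OpenCV 4.12 (cv2) and the standard library are available. Lean on these libraries where they do the work, as an engineer would, in place of code of your own. Each camera call takes 0.05 s, during which the arm holds its last target. There are 200 camera calls.

## Working session

There is one attempt and no reset: what is moved stays moved. The work goes in short steps, Python scripts to look and compute and a tool call to move; the robot and the scene stay as the last step left them, time stands still between calls to the robot, and variables do not carry over. Pictures are saved under pics/ and viewed, at most 10 in all, crops included, and the job is handed in when it is done.

Besides the shell and the picture viewer there is one more tool, called after "Call:" as name(argument=value, ...), one argument or row to a line, values as JSON. step_arm: Moves the arm, as the interface text tells. Its arguments: {"type":"object","properties":{"targets":{"type":"array"},"fingers":{"type":"number"},"newtons":{"type":"number"}},"required":["targets"]}

```bash
mkdir -p pics; cat > h.py <<'E'
import numpy as np, cv2
from scipy.spatial.transform import Rotation as R
def att(s):
    a=np.array(s["attitude"],float)
    if a.shape==(3,3): return a
    return R.from_euler('xyz',a,degrees=True).as_matrix()
def ray(s,uv):
    p=cv2.undistortPoints(np.array([[uv]],float),np.array(s["mtx"],float),np.array(s["D"],float))[0,0]
    return att(s)@np.array([p[0],-p[1],-1])
def onz(s,uv,z):
    d=ray(s,uv);e=np.array(s["eye"],float);return e+d*(z-e[2])/d[2]
def proj(s,P):
    c=(np.array(P,float)-np.array(s["eye"]))@att(s)
    c=c*[1,-1,-1]
    return cv2.projectPoints(c.reshape(-1,1,3),np.zeros(3),np.zeros(3),np.array(s["mtx"],float),np.array(s["D"],float))[0][:,0]
E
python3 - <<'E'
from bench import r,vision
import cv2
import pickle
for n in("top","side"):
    s=vision.snapshot(n);cv2.imwrite(f"pics/{n}1.png",s["img"]);print(s["eye"],s["attitude"],s["mtx"]);pickle.dump(s,open(n+"1.pkl","wb"))
print(r.sense())
E
```

```text
[ 226.45671015   -6.5640616  1703.08732304] [ 12.33881844   0.29281916 -91.88487248] [[533.62052198   0.         278.76478965]
 [  0.         533.62052198 211.23744923]
 [  0.           0.           1.        ]]
[ 222.76874221 -938.83166511  669.36636333] [ 61.4134524    0.74842784 -20.25679381] [[386.79164611   0.         284.5551334 ]
 [  0.         386.79164611 211.26414101]
 [  0.           0.           1.        ]]
{'time': 0.1, 'joint_pos': array([ 6.42039667e+01,  7.51150943e+00,  8.53256437e+01, -1.59052515e-03,
        8.72623770e+01, -4.89294637e+00]), 'qd': array([ 0.08495628, -0.08971077, -0.17308139,  0.0701892 , -0.01649678,
        0.07471491]), 'joint_efforts': array([ 9.89041764e-04, -5.70945704e+01, -5.01946092e+01, -2.04461003e-04,
        7.91191414e-03,  4.63158744e-05]), 'tool_pos': array([213.84912605, 560.07999361, 252.31675862]), 'tcp_rot': array([-1.79900697e+02, -6.90656014e-03,  1.59096984e+02]), 'ft_force': array([ 0.35147783, -0.27714364,  0.11650281]), 'wrist_torque': array([-0.01892834, -0.09525109, -0.01448181]), 'grip_force': 0.0, 'finger_gap': 85.49195351885191}
```

View pics/top1.png

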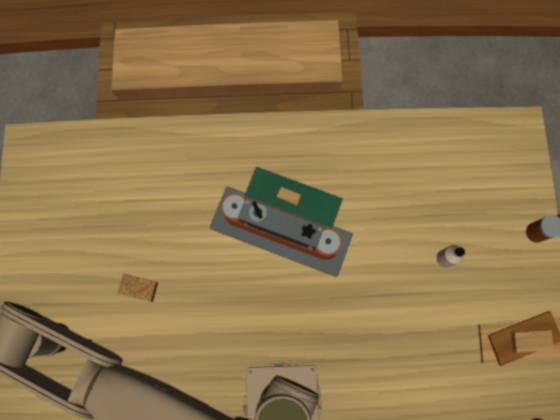

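View pics/side1.png

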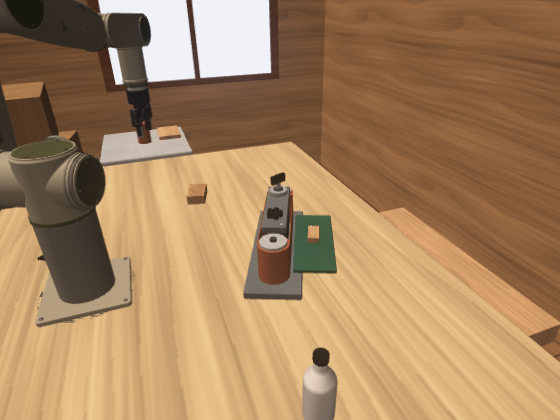

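The top view shows the sander at about (282,230), with the bush and T-bar at (258,211), the star knob at (309,231) and the offcut at (289,196). I'll enlarge the T-bar area.

```bash
python3 - <<'E'
import pickle,cv2,numpy as np
from h import *
s=pickle.load(open("top1.pkl","rb"))
c=s["img"][185:265,205:360];cv2.imwrite("pics/crop1.png",cv2.resize(c,None,fx=5,fy=5,interpolation=cv2.INTER_CUBIC))
for uv,z in [((258,212),215),((309,231),185),((234,206),155),((328,241),155),((289,196),63)]: print(uv,onz(s,uv,z).round(1))
E
```

```text
(258, 212) [551.8  49.7 215. ]
(309, 231) [497.2 -95.1 185. ]
(234, 206) [585.7 123.  155. ]
(328, 241) [ 470.8 -151.4  155. ]
(289, 196) [633.6 -44.   63. ]
```

View pics/crop1.png

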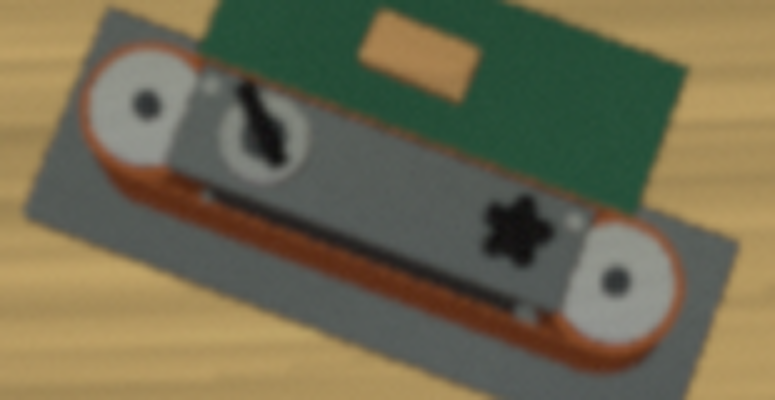

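```bash
python3 - <<'E'
import pickle
from h import *
s=pickle.load(open("top1.pkl","rb"))
f=lambda u,v:(205+u/5,185+v/5)
a=onz(s,f(244,88),221);b=onz(s,f(283,161),221);c=onz(s,f(264,137),174)
print(a,b,(a+b)/2,np.hypot(*(a-b)[:2]),np.degrees(np.arctan2(*(a-b)[1::-1])),c)
E
```

```text
[578.38510885  60.74122766 221.        ] [535.08337908  39.58254598 221.        ] [556.73424397  50.16188682 221.        ] 48.19470521616236 26.04169045567135 [559.62016267  51.81539883 174.        ]
```

Call:
step_arm(
  targets=[
    [[35,-50,30,0,0,0.1],[60,-85,60,0,0,0.2],[85,-120,80,0,0,0.3],[105,-155,80,0,0,0.4],[125,-185,80,0,0,0.5],[145,-215,80,0,0,0.6],[165,-245,80,0,0,0.7],[185,-275,80,0,0,0.82],[205,-305,80,0,0,0.82],[225,-335,80,0,0,0.82],[245,-365,80,0,0,0.82],[245,-365,80,0,0,0.82]],
  ],
  fingers=-1,
  newtons=20,
)

```text
time: 1.1
tool_pos: [461.7, 189.9, 332.6]
tcp_rot: [-179.8, -0.1, -154.3]
ft_force: [-0.3, 0.4, 0.1]
finger_gap: 85.6
grip_force: 0.0
```

Call:
step_arm(
  targets=[
    [[20,-30,0,0,0,0],[40,-60,0,0,0,0],[60,-90,0,0,0,0],[80,-120,0,0,0,0],[98,-145,0,0,0,0],[98,-145,0,0,0,0],[98,-145,0,0,0,0],[98,-145,0,0,0,0]],
  ],
)

```text
time: 1.77
tool_pos: [556.7, 50.8, 332.8]
tcp_rot: [179.9, -0.1, -153.9]
ft_force: [-0.2, 0.6, 0.2]
finger_gap: 85.5
grip_force: 0.0
```

```bash
cat > w.py <<'E'
import sys,pickle,cv2
from bench import r,vision
from h import *
s=vision.snapshot("wrist");pickle.dump(s,open("w.pkl","wb"));cv2.imwrite(sys.argv[1],s["img"])
q=r.sense();print(q["time"],q["joint_pos"].round(1),q["tool_pos"].round(1),q["tcp_rot"].round(1),s["eye"],s["attitude"],proj(s,[[558,51,221],[558,51,174]]))
E
python3 w.py pics/w1.png
```

```text
1.8167 [  -0.     0.    84.8    0.    95.2 -116.1] [556.6  51.3 333. ] [ 180.    -0.  -153.9] [491.84380873  19.03460953 453.86615328] [-1.63352859e+01 -6.79794738e-02  1.15995795e+02] [[282.90249339 217.32213303]
 [282.94962529 202.27097469]]
```

View pics/w1.png

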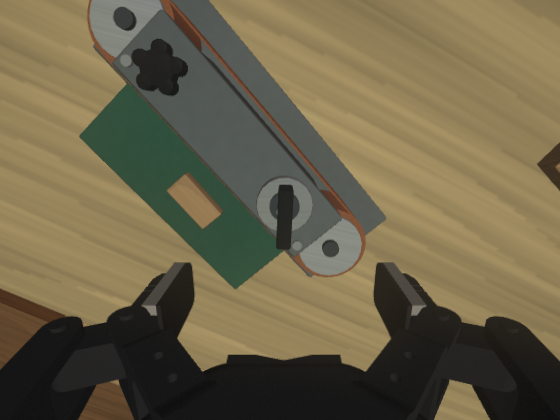

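The wrist view shows the bush centred at about (285,205). The bar's top runs from (286,185) to (284,248), close to the predicted position.

```bash
python3 - <<'E'
import pickle,cv2
from h import *
s=pickle.load(open("w.pkl","rb"));im=s["img"]
m=(im.max(2)<42).astype(np.uint8);m[:170]=0;m[258:]=0;m[:,:262]=0;m[:,:][:,305:]=0
n,l,st,ce=cv2.connectedComponentsWithStats(m);k=1+st[1:,4].argmax();print(st[k],ce[k])
ys,xs=np.where(l==k)
for y in range(ys.min(),ys.max()+1,5): print(y,xs[ys==y].min(),xs[ys==y].max(),end='; ')
for p in [(285.5,185),(284,248)]: print(onz(s,p,221))
print(onz(s,(285,205.5),174),onz(s,(285,205.5),176))
E
```

```text
[276 185  18  64 892] [284.35650224 216.21300448]
185 281 289; 190 279 292; 195 278 293; 200 278 292; 205 278 292; 210 278 292; 215 278 291; 220 278 291; 225 278 290; 230 278 290; 235 277 290; 240 277 290; 245 277 289; [533.67931198  41.38216721 221.        ]
[581.25134115  63.31815294 221.        ]
[559.98180328  54.11478775 174.        ] [559.49487056  53.86409521 176.        ]
```

Call:
step_arm(
  targets=[
    [[1.5,1.2,-35,0,0,-0.025],[1.5,1.2,-65,0,0,-0.025],[1.5,1.2,-90,0,0,-0.025],[1.5,1.2,-110,0,0,-0.025],[1.5,1.2,-122,0,0,-0.025],[1.5,1.2,-122,0,0,-0.025],[1.5,1.2,-122,0,0,-0.025],[1.5,1.2,-122,0,0,-0.025]],
  ],
)

```text
time: 2.48
tool_pos: [559.4, 52.2, 213.3]
tcp_rot: [-179.9, 0.1, -155.3]
ft_force: [-0.6, 0.1, 0.3]
finger_gap: 85.0
grip_force: 0.0
```

Call:
step_arm(
  targets=[
    [[0,0,0,0,0,0],[0,0,0,0,0,0],[0,0,0,0,0,0],[0,0,0,0,0,0],[0,0,0,0,0,0],[0,0,0,0,0,0],[0,0,0,0,0,0],[0,0,0,0,0,0],[0,0,0,0,0,0],[0,0,0,0,0,0],[0,0,0,0,0,0],[0,0,0,0,0,0]],
  ],
  fingers=1,
  newtons=20,
)

```text
time: 3.48
tool_pos: [558.4, 52.2, 211.4]
tcp_rot: [180.0, 0.0, -155.3]
ft_force: [-2.6, 4.2, 3.0]
finger_gap: 12.3
grip_force: 19.9
```

```bash
cat > q.py <<'E'
from bench import r
q=r.sense();print(q["time"],q["joint_pos"].round(2),q["tool_pos"].round(2),q["tcp_rot"].round(2),q["ft_force"].round(2),q["wrist_torque"].round(3),q["finger_gap"],q["grip_force"])
E
python3 q.py
```

```text
3.4833 [ 8.0000e-02  2.7500e+00  9.4670e+01  4.0000e-02  8.2600e+01 -1.1459e+02] [558.39  52.18 211.42] [ 179.96    0.   -155.33] [-2.59  4.24  2.99] [ 0.701  0.493 -0.063] 12.319928862238136 19.942211844027042
```

Call:
step_arm(
  targets=[
    [[-0.3,0.5,0,0,0,0],[-0.3,0.5,0,0,0,0],[-0.3,0.5,0,0,0,0],[-0.3,0.5,0,0,0,0]],
  ],
)

```text
time: 3.82
tool_pos: [558.3, 52.2, 211.5]
tcp_rot: [-180.0, 0.0, -155.4]
ft_force: [-2.3, 2.6, 4.0]
finger_gap: 11.9
grip_force: 19.7
```

```bash
python3 q.py
```

```text
3.8167 [ 1.0000e-01  2.7200e+00  9.4700e+01 -0.0000e+00  8.2560e+01 -1.1454e+02] [558.35  52.22 211.45] [-1.7999e+02  2.0000e-02 -1.5535e+02] [-2.3   2.59  3.97] [0.432 0.227 0.021] 11.924596131710707 19.71281142825319
```

Call:
step_arm(
  targets=[
    [[-0.3,0.5,0,0,0,-0.03],[-0.3,0.5,0,0,0,-0.06],[-0.3,0.5,0,0,0,-0.1],[-0.3,0.5,0,0,0,-0.14],[-0.3,0.5,0,0,0,-0.18],[-0.3,0.5,0,0,0,-0.22],[-0.3,0.5,0,0,0,-0.26],[-0.3,0.5,0,0,0,-0.3]],
  ],
)

```text
time: 4.48
tool_pos: [558.1, 53.0, 211.5]
tcp_rot: [180.0, 0.0, -172.6]
ft_force: [-2.2, 3.3, 3.4]
finger_gap: 12.3
grip_force: 19.6
```

```bash
python3 q.py
```

```text
4.4833 [ 1.700e-01  2.680e+00  9.473e+01  3.000e-02  8.256e+01 -9.720e+01] [558.1   52.97 211.47] [ 1.7998e+02  3.0000e-02 -1.7264e+02] [-2.22  3.26  3.45] [0.714 0.206 0.059] 12.260502485788978 19.60389733314514
```

Call:
step_arm(
  targets=[
    [[0,0,0,0,0,-0.04],[0,0,0,0,0,-0.08],[0,0,0,0,0,-0.12],[0,0,0,0,0,-0.16],[0,0,0,0,0,-0.2],[0,0,0,0,0,-0.24],[0,0,0,0,0,-0.28],[0,0,0,0,0,-0.32],[0,0,0,0,0,-0.36],[0,0,0,0,0,-0.4],[0,0,0,0,0,-0.43],[0,0,0,0,0,-0.45]],
  ],
)

```text
time: 5.48
tool_pos: [558.2, 54.0, 211.5]
tcp_rot: [179.9, 0.0, 161.6]
ft_force: [-0.5, 8.6, 2.9]
finger_gap: 12.5
grip_force: 19.7
```

```bash
python3 q.py
```

```text
5.4833 [  0.21   2.69  94.73   0.12  82.54 -71.43] [558.2   53.99 211.5 ] [179.87   0.   161.63] [-0.54  8.58  2.87] [1.467 0.134 0.07 ] 12.47928450697688 19.702019398100674
```

Call:
step_arm(
  targets=[
    [[0,0.7,0,0,0,0],[0,1.4,0,0,0,0],[0,2,0,0,0,0],[0,2,0,0,0,0],[0,2,0,0,0,0]],
  ],
)

```text
time: 5.9
tool_pos: [558.2, 54.3, 211.5]
tcp_rot: [-180.0, 0.0, 161.7]
ft_force: [0.2, 0.9, 3.4]
finger_gap: 12.2
grip_force: 19.6
```

```bash
python3 q.py
```

```text
5.9 [ 3.400e-01  2.710e+00  9.470e+01 -3.000e-02  8.255e+01 -7.132e+01] [558.21  54.32 211.49] [-1.7998e+02  5.0000e-02  1.6167e+02] [0.16 0.87 3.4 ] [ 0.014 -0.019  0.047] 12.247268604887546 19.636387825012207
```

Call:
step_arm(
  targets=[
    [[0,0.3,0,0,0,-0.02],[0,0.3,0,0,0,-0.04],[0,0.3,0,0,0,-0.04]],
  ],
)

```text
time: 6.15
tool_pos: [558.2, 54.5, 211.5]
tcp_rot: [-180.0, 0.0, 159.2]
ft_force: [0.8, -2.9, 4.3]
finger_gap: 11.9
grip_force: 19.7
```

```bash
python3 q.py
```

```text
6.15 [ 3.700e-01  2.720e+00  9.470e+01 -4.000e-02  8.255e+01 -6.887e+01] [558.2   54.51 211.47] [-1.7997e+02  5.0000e-02  1.5925e+02] [ 0.82 -2.88  4.32] [-0.406 -0.175  0.046] 11.897146231500532 19.657360911369324
```

Call:
step_arm(
  targets=[
    [[0,0,0,0,0,0.01],[0,0,0,0,0,0.01],[0,0,0,0,0,0.01]],
  ],
)

```text
time: 6.4
tool_pos: [558.2, 54.6, 211.4]
tcp_rot: [-180.0, 0.0, 160.0]
ft_force: [1.4, -4.1, 4.4]
finger_gap: 12.3
grip_force: 19.7
```

```bash
python3 q.py
```

```text
6.4 [ 3.700e-01  2.720e+00  9.470e+01 -4.000e-02  8.255e+01 -6.958e+01] [558.16  54.56 211.43] [-1.7997e+02  4.0000e-02  1.5996e+02] [ 1.4  -4.14  4.42] [-0.805 -0.29   0.004] 12.330476608831688 19.700968265533447
```

Call:
step_arm(
  targets=[
    [[0,0,0,0,0,0.01],[0,0,0,0,0,0.01],[0,0,0,0,0,0.01]],
  ],
)

```text
time: 6.65
tool_pos: [558.1, 54.6, 211.5]
tcp_rot: [-180.0, 0.0, 160.5]
ft_force: [1.8, -4.9, 2.9]
finger_gap: 11.9
grip_force: 20.6
```

```bash
python3 q.py
```

```text
6.65 [ 3.700e-01  2.720e+00  9.470e+01 -4.000e-02  8.255e+01 -7.017e+01] [558.15  54.58 211.46] [-1.7997e+02  4.0000e-02  1.6055e+02] [ 1.82 -4.88  2.9 ] [-0.851 -0.29  -0.039] 11.902088578217743 20.591302178800106
```

Call:
step_arm(
  targets=[
    [[0,-0.5,0,0,0,-0.03],[0,-1,0,0,0,-0.06],[0,-1,0,0,0,-0.09],[0,-1,0,0,0,-0.09]],
  ],
)

```text
time: 6.98
tool_pos: [558.2, 54.6, 211.5]
tcp_rot: [179.9, 0.0, 155.3]
ft_force: [3.0, 0.0, 3.5]
finger_gap: 11.9
grip_force: 19.7
```

```bash
cat > q.py <<'E'
from bench import r
q=r.sense();print(q["time"],"q6",q["joint_pos"][5].round(2),q["tool_pos"].round(2),"yaw",q["tcp_rot"][2].round(2),q["ft_force"].round(2),"Tz",q["wrist_torque"][2].round(3),"gap",q["finger_gap"].round(2))
E
python3 q.py
```

```text
Traceback (most recent call last):
  File "q.py", line 2, in <module>
    q=r.sense();print(q["time"],"q6",q["joint_pos"][5].round(2),q["tool_pos"].round(2),"yaw",q["tcp_rot"][2].round(2),q["ft_force"].round(2),"Tz",q["wrist_torque"][2].round(3),"gap",q["finger_gap"].round(2))
                                                                                                                                                                                      ^^^^^^^^^^^^^^^^^^^^^
AttributeError: 'float' object has no attribute 'round'
```

```bash
sed -i 's/q\["finger_gap"\].round(2)/q["finger_gap"]/' q.py; python3 q.py
```

```text
6.9833 q6 -65.03 [558.2   54.59 211.46] yaw 155.34 [3.01 0.   3.5 ] Tz 0.031 gap 11.944262097535193
```

Call:
step_arm(
  targets=[
    [[0.6,0,0,0,0,-0.03],[0.6,0,0,0,0,-0.06],[0.6,0,0,0,0,-0.08],[0.6,0,0,0,0,-0.08]],
  ],
)

```text
time: 7.32
tool_pos: [558.4, 54.8, 211.4]
tcp_rot: [180.0, -0.0, 150.8]
ft_force: [0.3, 1.0, 4.6]
finger_gap: 12.5
grip_force: 19.8
```

```bash
python3 q.py
```

```text
7.3167 q6 -60.51 [558.4   54.76 211.42] yaw 150.83 [0.32 1.03 4.62] Tz 0.006 gap 12.46850668790783
```

Call:
step_arm(
  targets=[
    [[0,0,0,0,0,-0.03],[0,0,0,0,0,-0.06],[0,0,0,0,0,-0.08],[0,0,0,0,0,-0.08]],
  ],
)

```text
time: 7.65
tool_pos: [558.5, 54.8, 211.4]
tcp_rot: [179.9, -0.0, 146.2]
ft_force: [1.1, 4.0, 4.3]
finger_gap: 12.0
grip_force: 19.8
```

```bash
python3 q.py
```

```text
7.65 q6 -55.92 [558.5   54.85 211.43] yaw 146.24 [1.09 3.95 4.28] Tz 0.021 gap 12.028420743484618
```

Call:
step_arm(
  targets=[
    [[0,0.5,0,0,0,-0.03],[0,0.5,0,0,0,-0.06],[0,0.5,0,0,0,-0.08],[0,0.5,0,0,0,-0.08]],
  ],
)

```text
time: 7.98
tool_pos: [558.6, 55.1, 211.5]
tcp_rot: [180.0, -0.0, 141.6]
ft_force: [1.3, 3.1, 4.7]
finger_gap: 12.1
grip_force: 19.8
```

```bash
python3 q.py
```

```text
7.9833 q6 -51.28 [558.62  55.05 211.45] yaw 141.64 [1.28 3.14 4.7 ] Tz 0.011 gap 12.075582282956683
```

Call:
step_arm(
  targets=[
    [[0.2,0.5,0,0,0,-0.03],[0.2,0.5,0,0,0,-0.06],[0.2,0.5,0,0,0,-0.08],[0.2,0.5,0,0,0,-0.08]],
  ],
)

```text
time: 8.32
tool_pos: [558.8, 55.2, 211.4]
tcp_rot: [180.0, -0.0, 137.0]
ft_force: [1.2, 2.6, 5.5]
finger_gap: 12.0
grip_force: 19.8
```

```bash
python3 q.py; python3 w.py pics/w2.png
```

```text
8.3167 q6 -46.65 [558.76  55.24 211.41] yaw 137.05 [1.25 2.61 5.52] Tz 0.059 gap 12.03957653931832
8.3667 [  0.4   2.8  94.6   0.   82.6 -46.7] [558.8  55.3 211.4] [180.   -0.  137.1] [505.69356434 104.10972878 332.50632333] [-1.63945106e+01  1.32900391e-02  4.69912263e+01] [[276.07515388 306.86222577]
 [278.03949999 258.46399093]]
```

View pics/w2.png

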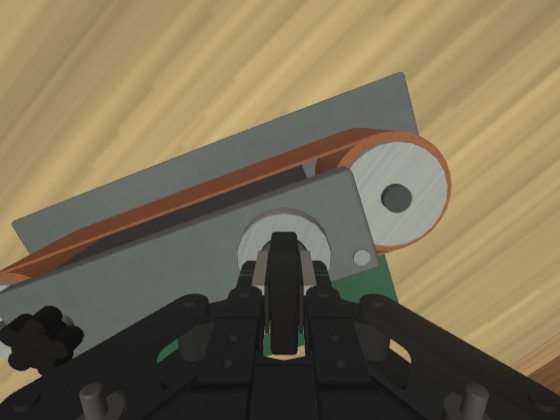

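The wrist view shows the bar at (285,240–350), held square between the pads and turning with them. I'll carry on.

Call:
step_arm(
  targets=[
    [[0.2,0.4,0,0,0,-0.03],[0.2,0.4,0,0,0,-0.06],[0.2,0.4,0,0,0,-0.08],[0.2,0.4,0,0,0,-0.08]],
  ],
)

```text
time: 8.7
tool_pos: [558.9, 55.4, 211.4]
tcp_rot: [180.0, -0.0, 132.5]
ft_force: [0.3, 1.3, 5.0]
finger_gap: 11.7
grip_force: 19.9
```

```bash
python3 q.py
```

```text
8.7 q6 -42.02 [558.94  55.44 211.42] yaw 132.46 [0.27 1.29 5.01] Tz 0.03 gap 11.718040494098338
```

Call:
step_arm(
  targets=[
    [[0,0,0,0,0,-0.03],[0,0,0,0,0,-0.06],[0,0,0,0,0,-0.08],[0,0,0,0,0,-0.08]],
  ],
)

```text
time: 9.03
tool_pos: [559.0, 55.6, 211.4]
tcp_rot: [180.0, 0.0, 127.9]
ft_force: [0.9, 2.0, 4.8]
finger_gap: 12.5
grip_force: 19.8
```

```bash
python3 q.py
```

```text
9.0333 q6 -37.44 [559.04  55.57 211.43] yaw 127.87 [0.89 2.   4.77] Tz 0.021 gap 12.454995537294174
```

Call:
step_arm(
  targets=[
    [[0.1,0.3,0,0,0,-0.03],[0.1,0.3,0,0,0,-0.06],[0.1,0.3,0,0,0,-0.08],[0.1,0.3,0,0,0,-0.08]],
  ],
)

```text
time: 9.37
tool_pos: [559.2, 55.7, 211.4]
tcp_rot: [180.0, 0.0, 123.3]
ft_force: [2.2, 1.1, 4.5]
finger_gap: 11.8
grip_force: 19.8
```

```bash
python3 q.py
```

```text
9.3667 q6 -32.82 [559.21  55.71 211.41] yaw 123.28 [2.24 1.13 4.52] Tz 0.024 gap 11.802920600784514
```

Call:
step_arm(
  targets=[
    [[0.3,0,0,0,0,-0.03],[0.3,0,0,0,0,-0.06],[0.3,0,0,0,0,-0.08],[0.3,0,0,0,0,-0.08]],
  ],
)

```text
time: 9.7
tool_pos: [559.4, 55.8, 211.4]
tcp_rot: [180.0, 0.0, 118.7]
ft_force: [1.8, 1.7, 5.4]
finger_gap: 12.3
grip_force: 19.8
```

```bash
python3 q.py
```

```text
9.7 q6 -28.25 [559.44  55.83 211.43] yaw 118.72 [1.76 1.68 5.43] Tz 0.046 gap 12.282498133506111
```

Call:
step_arm(
  targets=[
    [[0.3,0.2,0,0,0,-0.03],[0.3,0.2,0,0,0,-0.06],[0.3,0.2,0,0,0,-0.08],[0.3,0.2,0,0,0,-0.08]],
  ],
)

```text
time: 10.03
tool_pos: [559.7, 55.9, 211.4]
tcp_rot: [180.0, 0.0, 114.2]
ft_force: [1.7, 1.1, 5.4]
finger_gap: 11.9
grip_force: 26.2
```

```bash
python3 q.py
```

```text
10.0333 q6 -23.67 [559.73  55.93 211.45] yaw 114.15 [1.7  1.15 5.39] Tz 0.364 gap 11.945763922161136
```

The torque reached 0.36 N m, so the screw is on its stop. I'll ease off slightly, hold, then back off.

Call:
step_arm(
  targets=[
    [[0,0,0,0,0,0.015],[0,0,0,0,0,0.015],[0,0,0,0,0,0.015],[0,0,0,0,0,0.015]],
  ],
)

```text
time: 10.37
tool_pos: [559.7, 55.9, 211.4]
tcp_rot: [180.0, 0.0, 115.1]
ft_force: [1.4, 0.6, 5.5]
finger_gap: 12.2
grip_force: 21.6
```

```bash
python3 q.py
```

```text
10.3667 q6 -24.59 [559.65  55.91 211.43] yaw 115.08 [1.38 0.65 5.51] Tz 0.206 gap 12.225884906240408
```

Call:
step_arm(
  targets=[
    [[-0.1,-0.1,0,0,0,0.05],[-0.3,-0.2,0,0,0,0.12],[-0.5,-0.4,0,0,0,0.2],[-0.7,-0.6,0,0,0,0.28],[-0.9,-0.8,0,0,0,0.36],[-1.1,-1,0,0,0,0.44],[-1.3,-1.2,0,0,0,0.52],[-1.5,-1.4,0,0,0,0.6],[-1.7,-1.6,0,0,0,0.68],[-1.8,-1.8,0,0,0,0.76],[-1.8,-1.8,0,0,0,0.8],[-1.8,-1.8,0,0,0,0.8]],
  ],
)

```text
time: 11.37
tool_pos: [558.1, 54.3, 211.4]
tcp_rot: [180.0, 0.0, 161.0]
ft_force: [3.4, 2.8, 5.2]
finger_gap: 11.9
grip_force: 20.3
```

```bash
python3 q.py
```

```text
11.3667 q6 -70.7 [558.1   54.27 211.44] yaw 161.0 [3.36 2.76 5.24] Tz 0.024 gap 11.889617478297057
```

Remaining turn: 207 − 161 = 46° (0.80 rad).

Call:
step_arm(
  targets=[
    [[0.3,0.2,0,0,0,0.05],[0.3,0.1,0,0,0,0.12],[0.3,0,0,0,0,0.2],[0.3,-0.1,0,0,0,0.28],[0.3,-0.3,0,0,0,0.36],[0.3,-0.5,0,0,0,0.44],[0.3,-0.7,0,0,0,0.52],[0.3,-0.9,0,0,0,0.6],[0.3,-1.1,0,0,0,0.68],[0.3,-1.3,0,0,0,0.76],[0.3,-1.3,0,0,0,0.8],[0.3,-1.3,0,0,0,0.8]],
  ],
)

```text
time: 12.37
tool_pos: [558.3, 52.3, 211.4]
tcp_rot: [-179.9, -0.0, -153.3]
ft_force: [2.9, -0.4, 5.2]
finger_gap: 12.3
grip_force: 20.1
```

Call:
step_arm(
  targets=[
    [[0,0,0,0,0,0],[0,0,0,0,0,0],[0,0,0,0,0,0]],
  ],
)

```text
time: 12.62
tool_pos: [558.3, 52.3, 211.4]
tcp_rot: [-179.9, -0.0, -153.4]
ft_force: [2.2, -0.7, 5.1]
finger_gap: 12.1
grip_force: 19.9
```

```bash
python3 q.py
```

```text
12.6167 q6 -116.44 [558.26  52.26 211.42] yaw -153.41 [ 2.18 -0.69  5.14] Tz 0.07 gap 12.054333982436205
```

Call:
step_arm(
  targets=[
    [[0,0,0,0,0,0],[0,0,0,0,0,0],[0,0,0,0,0,0],[0,0,0,0,0,0],[0,0,0,0,0,0],[0,0,0,0,0,0],[0,0,0,0,0,0],[0,0,0,0,0,0]],
  ],
  fingers=-1,
)

```text
time: 13.28
tool_pos: [558.1, 52.8, 211.3]
tcp_rot: [180.0, -0.0, -153.3]
ft_force: [-0.2, 0.1, -0.1]
finger_gap: 84.9
grip_force: 0.0
```

Call:
step_arm(
  targets=[
    [[0,0,15,0,0,0],[0,0,40,0,0,0],[0,0,70,0,0,0],[0,0,100,0,0,0],[0,0,122,0,0,0],[0,0,122,0,0,0],[0,0,122,0,0,0],[0,0,122,0,0,0]],
  ],
)

```text
time: 13.95
tool_pos: [557.9, 52.8, 332.5]
tcp_rot: [180.0, -0.0, -153.3]
ft_force: [0.3, 0.1, -0.3]
finger_gap: 85.6
grip_force: 0.0
```

```bash
python3 q.py; python3 w.py pics/w3.png; python3 - <<'E'
import pickle
from h import *
s=pickle.load(open("w.pkl","rb"));im=s["img"]
m=(im.max(2)<42).astype(np.uint8);m[:170]=0;m[262:]=0;m[:,:245]=0;m[:,320:]=0
n,l,st,ce=cv2.connectedComponentsWithStats(m);k=1+st[1:,4].argmax();print(st[k])
ys,xs=np.where(l==k)
c=[]
for y in (ys.min()+6,ys.max()-6): x=xs[ys==y];c.append(onz(s,((x.min()+x.max())/2,y),221))
d=c[1]-c[0];print(np.degrees(np.arctan2(d[1],d[0])))
E
```

```text
13.95 q6 -116.49 [557.93  52.85 332.45] yaw -153.34 [ 0.3   0.14 -0.3 ] Tz -0.046 gap 85.58371428597873
14.0 [   0.2    0.3   84.7   -0.    95.2 -116.5] [557.6  52.8 331.7] [ 1.799e+02 -1.000e-01 -1.533e+02] [493.32366991  20.44418573 453.56478574] [-1.63443622e+01 -3.81125525e-02  1.16597245e+02] [[281.32202424 215.02195784]
 [281.64264883 200.27907022]]
[276 183  15  64 906]
25.492203264436153
```

View pics/w3.png

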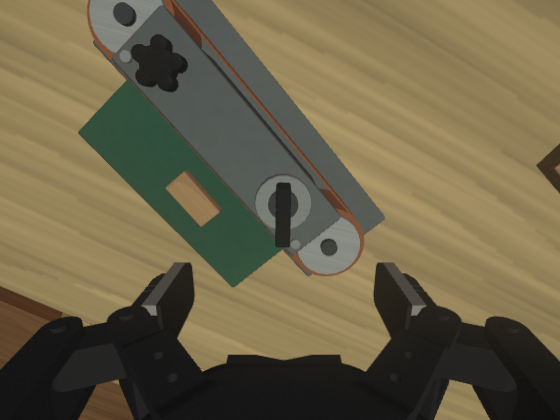

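The bar is at (283,183–247), free of the gripper and at about 26° yaw. That is 90° ± 2° back from the bottom, which was felt at about 116°. Nothing else has moved, so I'm handing in.

```bash
python3 -c "
from bench import r
print(r.hand_in())"
```

```text
the job is handed in; nothing more can be done
None
```

I turned the screw in until it bottomed firmly (peak about 0.36 N m), backed it off about a quarter turn, released it and handed the job in; the hand-in gave no verdict.

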